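# Line up a tube offcut in the abrasive cutter and clamp it

### The arm

A 7-joint arm with a two-finger parallel gripper is mounted at the origin on the work surface. World frame = base frame: x ahead of the robot, y to its left, z up, the work surface at z = 0. Lengths are in m, angles in degrees, forces in N, time in s.
With the tool pointing down it reaches from about 0.425 to 0.95 m from the base axis. Payload 4.7 kg.
Tool frame: the origin (TCP) lies midway between the tips of the shut fingers; the grasp point (between the pads) lies 19 mm behind it (r.pinch_z is the distance from the TCP to the grasp point, in m); z points along the fingers, x is the direction in which the jaws open and shut, and the axes are right-handed (so a half turn about z gives the same grasp; the last joint's range is limited). The gripper opens to 85 mm and grips with 20 to 120 N. Pads are 22 mm wide; open, the fingers measure 114 mm over their backs; the gripper's body (76 mm by 85 mm) begins 54 mm behind the grasp point. The pads swing forward as they close: fully open they stand 13 mm farther back than shut.
Start: joints at [64.979, 26.849, -2.785, 87.806, 1.381, 65.374, -4.715], TCP at [0.268, -0.62, 0.231] pointing down, gripper open.
Joint ranges: [-148.3, 148.3], [-19.14, 114.17], [-79.39, 73.82], [5.75, 140.21], [-59.74, 239.74], [12.07, 113.84], [-152.46, 152.46]. Speed limits (degrees/s): [147.25, 147.25, 180, 180, 180, 180, 180].

### API

Orientations are given as a 3x3 rotation matrix whose columns are the frame's x, y, z axes.
In Python, from cell import r, vision, models gives the robot as it stands.
- The arm moves only by the tool step_arm, never from a script. Its argument "targets" is a list that holds one entry, the list of rows, each a list of 6 numbers: the shift along the world's x, y, z in m, then the turn, a rotation vector about the world's x, y, z in degrees. In form: [[[dx, dy, dz, ax, ay, az], ...]]. A call has 1 to 12 rows; each row is the pose to reach, as a shift and turn from the pose commanded when the call began; what a row does not reach only later rows make up. A row lasts 1/8 s, in which the tool goes at most 62.5 mm and 10.7 degrees, less where a joint would pass 70% of its speed; a pose out of reach is approached as far as the arm can. A call with a gripper value outside its range is refused whole. "fingers" is the closure in counts, from 0 (fully open) to 255 (shut), set as the call begins (left out, the last holds). The fingers move at their own pace and stop on an object; "squeeze" is the grip in N (left out, the last holds). Time passes only in rows, so rows that repeat a pose let the fingers close. It gives the time, the measured TCP pose, the force and the opening at its end, in the units of the state.
- r.get_state(): the state, without advancing time (a new reading comes with each control period).
- vision.capture(name): name is "scene" or "top" or "wrist"; returns the picture (420x560x3 uint8, red, green, blue); there is no depth.
- vision.calibration(name): a dict with "camera_matrix" (3x3 intrinsics, pixels), "rvec" (rotation vector, rad) and "tvec" (3), from world to camera coordinates, as OpenCV has them; the wrist camera has in their place "tool_from_camera" (4x4, takes a point from camera to tool coordinates, whose origin is the TCP and whose axes are the tool frame's). Camera axes: x right, y down, z forward; pixel columns grow to the right and rows downward; lengths in m; the calibration is good to about 2 mm. A picture is of the moment at which its call begins: read the wrist's pose just before it. calibration takes no time and is no camera call.
- r.finish_job(): hands the job in, once; it reports no verdict.
Trained networks look in the newest picture that a camera, given by its name, has taken for a name from the list of things; names that differ only in an ending like _2 or _b are one class to them, and where a whole thing is asked for, a point or a joint stands for the part that bears it (a point fixed in the world has none). Each returns a list of dicts, best first, with "confidence" (0 to 1); they miss things now and then, are a little off and sometimes report something else, mostly with a low value. They report only what shows in the picture. A call takes as long as a camera call. They do not tell look-alikes from the thing itself.
- models.search_frame(camera, target): "point" ([x, y, z] in m, in the coordinates of the camera as it stood for that picture, good to about 4 mm: the middle of the surface that is visible of it).
The state is a dict: "time_s": time; "joints": joint angles; "dq": joint speeds; "joint_efforts": joint torques, N m; "position": TCP position; "tcp_rot": TCP orientation; "contact_force": force on the tool from outside, world axes, zero at the start; "torque": the same for the moment, N m; "gripper_width": finger opening in m.
Only numpy, scipy, OpenCV 4.12 (cv2) and the standard library are available. Lean on these libraries where they do the work, as an engineer would, in place of code of your own. Each camera call takes 0.05 s, during which the arm holds its last target. There are 200 camera calls.

### The job

Set the square tube up in the cutter for its next cut: while it is still askew, slide it until its plain end bears on the brass stop post, then, keeping that end by the post, swing the tube about it into line, flush with the face of the steel rear jaw. Press it home against jaw and post together for a moment, firmly but gently, for a hard shove bends the stop. Then let go and bring the red hold-down lever down until its foot bears on the tube, which must stay flush with the jaw and up against the post; leave the other things lying about as they are.

Things in the scene. Friction and masses are not known exactly. Their poses are not given: they have to be found in the camera images.
- saw: Bench abrasive cutter, hood off, fixed; cream/teal casing 500 mm deep, 440 mm wide. Origin at table level under the middle of its aluminium deck; +x to its rear (away from the robot), +y to its left, z up. Deck flat, 260 (x) by 410 mm (y), top 60 mm above the table; jaw, post and lever stand on it. The wheel guard stands 90 mm or more behind the jaw face, 240 mm tall.
- rear_jaw: Fixed steel jaw, 25 (x) by 105 (y) by 36 mm high. Origin at the middle of its underside, on the deck; axes as the saw. Working face: its -x side, 12.5 mm in front of the origin (saw x = +70 mm), from saw y = -78 to +27 mm. A finger fits behind the lined-up tube only where the tube sticks out past the jaw (saw y above +27). About 10 N is a firm press; never over 25 N.
- stop_post: Fixed round brass length-stop post, 16 mm diameter, 45 mm tall, on the deck, its axis 15 mm in front of the jaw face at saw y = -80 mm. Origin on its axis at the deck. Press the tube on it with no more than 25 N.
- tube_center (a point): Centre of the loose square steel tube, 30 x 30 x 200 mm, about 0.4 kg, lying on the deck (friction varies). Long axis its own y, z up; -y the plain end (for the post), +y the end with a yellow band. Lined up: along the saw's y, yellow end to +y, side on the jaw face, plain end face on the post: centre at saw x = +55, y = +28, z = +75 mm. No reading while held.
- tube_end (a point): Centre of the tube's plain end face, 100 mm from the tube's centre towards its -y; axes as the tube.
- clamp (a joint): Angle (rad) of the red hold-down lever about its hinge. 0: level, its rubber foot just touching the top of the tube; positive: raised. Starts raised 0.7 to 1.0. The hinge is stiff (0.35 N m) and stays where it is left; about 2 N at the grip moves it. With the foot loaded it reads slightly below 0.
- clamp_hinge (a point): Hinge axis of the lever, parallel to the saw's y, above and behind the jaw at saw x = +105, y = -35 mm, 112 mm above the table; axes as the saw. When level the lever points to the saw's -x. The foot is 50 mm from the hinge.
- clamp_grip (a point): Middle of the lever's black round grip, 20 mm diameter, 66 mm long, 131 mm from the hinge; axes turn with the lever (-x points from hinge to grip, z is the lever's upper side, which is pushed to lower it). Inboard of the grip the red arm is 14 mm wide, 10 mm thick.
- slice: Bystander: a 22 mm slice of the same tube, 30 by 30 mm, standing on the deck. Origin under its centre. Leave it.
- hex_key: Bystander: hex key, 90 by 28 mm, 8 mm thick, lying on the deck. Origin at the middle of its long limb. Leave it.
- puck_a: Bystander: black resin specimen mount, 32 mm diameter, 20 mm high, on the table. Leave it.
- puck_b: Bystander: red resin specimen mount, 32 mm diameter, 20 mm high, on the table. Leave it.
- wrench: Bystander: open-ended wrench lying on the table. Leave it.
- brush: Bystander: cleaning brush lying on the table. Leave it.
- oil: Bystander: white bottle with red cap, 72 mm diameter, 170 mm tall, on the table. Leave it.
Mind the look-alikes: they are no part of the job. Of the things that look like the part that bears tube_center, the smaller one is meant.

How it is judged:
By the outcome, as a careful person would: the job done as asked, in the order asked, and still so for the second after the job is handed in, with the robot touching nothing.
It also fails if it takes over 72 s, if anything falls off the work surface, if the arm or the gripper's body presses on something with over 40 N, if the wrist force passes 120 N, or if a joint passes its speed limit or range.

## Working session

There is one attempt and no reset: what is moved stays moved. The work goes in short steps, Python scripts to look and compute and a tool call to move; the robot and the scene stay as the last step left them, time stands still between calls to the robot, and variables do not carry over. Pictures are saved under pics/ and viewed, about 8 in all and at most 12, crops included, and the job is handed in when it is done.

Besides the shell and the picture viewer there is one more tool, called after "Call:" as name(argument=value, ...) on one line, values as JSON. step_arm: Moves the arm, as the interface text tells. Its arguments: {"type":"object","properties":{"targets":{"type":"array","items":{"type":"array","items":{"type":"array","items":{"type":"number"}}}},"fingers":{"type":"number"},"squeeze":{"type":"number"}},"required":["targets"]}

```bash
ls; mkdir -p pics
cat > h.py <<'E'
import numpy as np, cv2
from cell import r, vision, models
def cam(name):
    c=vision.calibration(name); K=np.array(c["camera_matrix"])
    if "rvec" in c:
        R=cv2.Rodrigues(np.array(c["rvec"],float))[0]; t=np.array(c["tvec"],float).ravel()
        return K,R.T,-R.T@t   # cam->world
    s=r.get_state(); T=np.array(c["tool_from_camera"]); Rw=np.array(s["tcp_rot"])
    return K,Rw@T[:3,:3],Rw@T[:3,3]+np.array(s["position"])
def proj(C,P):
    K,R,o=C; p=(np.atleast_2d(P)-o)@R@K.T; return p[:,:2]/p[:,2:]
def ray(C,uv,z):
    K,R,o=C; d=np.c_[np.atleast_2d(uv),np.ones(len(np.atleast_2d(uv)))]@np.linalg.inv(K).T@R.T
    return o+d*((z-o[2])/d[:,2])[:,None]
def snap(name,f):
    C=cam(name); im=vision.capture(name); cv2.imwrite("pics/"+f,im[:,:,::-1]); return C,im
E
python3 - <<'E'
from h import *
a=[]
for n in("scene","top"):
    C,im=snap(n,n+"0.png"); a.append(im)
    for t in("saw","rear_jaw","stop_post","tube_center","clamp_grip","slice","hex_key"):
        try:
            for d in models.search_frame(n,t)[:3]:
                w=C[1]@np.array(d["point"])+C[2]; print(n,t,d["confidence"],w.round(3),proj(C,w).round(0))
        except Exception as e: print(n,t,e)
s=r.get_state();print(s["time_s"],s["contact_force"],r.pinch_z)
E
```

```text
pics
scene saw 0.82 [0.704 0.069 0.1  ] [[215. 291.]]
scene saw 0.33 [ 0.456 -0.091  0.069] [[223. 199.]]
scene rear_jaw 0.58 [0.619 0.03  0.099] [[223. 258.]]
scene stop_post 0.62 [ 0.587 -0.047  0.103] [[207. 234.]]
scene tube_center 0.81 [0.517 0.112 0.091] [[270. 245.]]
scene tube_center 0.78 [0.224 0.278 0.044] [[371. 205.]]
scene tube_center 0.37 [0.61  0.442 0.019] [[359. 349.]]
scene clamp_grip 0.86 [0.585 0.005 0.179] [[219. 230.]]
scene slice 0.49 [ 0.497 -0.121  0.085] [[206. 202.]]
top saw 0.92 [0.661 0.02  0.061] [[282. 156.]]
top saw 0.31 [0.608 0.019 0.094] [[282. 168.]]
top rear_jaw 0.74 [0.606 0.019 0.096] [[282. 168.]]
top stop_post 0.63 [ 0.582 -0.046  0.07 ] [[300. 177.]]
top tube_center 0.61 [0.21  0.27  0.041] [[211. 281.]]
top tube_center 0.59 [0.655 0.018 0.062] [[282. 158.]]
top clamp_grip 0.68 [0.581 0.002 0.196] [[288. 168.]]
top slice 0.49 [ 0.496 -0.122  0.092] [[322. 199.]]
top hex_key 0.47 [ 0.462 -0.093  0.07 ] [[314. 210.]]
0.8 [-0.23726499  0.07555979 -0.41428519] 0.0187
```

```bash
sleep 1; ls pics
```

```text
scene0.png
top0.png
```

Run:
```python
import cv2,numpy as np
a=cv2.imread('pics/scene0.png');b=cv2.imread('pics/top0.png')
a2=a[120:420,100:420]; 
b2=cv2.resize(b[90:290,180:400],None,fx=2.4,fy=2.4,interpolation=cv2.INTER_CUBIC)
cv2.imwrite('pics/v1.png',cv2.resize(a2,None,fx=2,fy=2,interpolation=cv2.INTER_CUBIC));cv2.imwrite('pics/v2.png',b2)
```

```text
(no output)
```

View pics/v1.png

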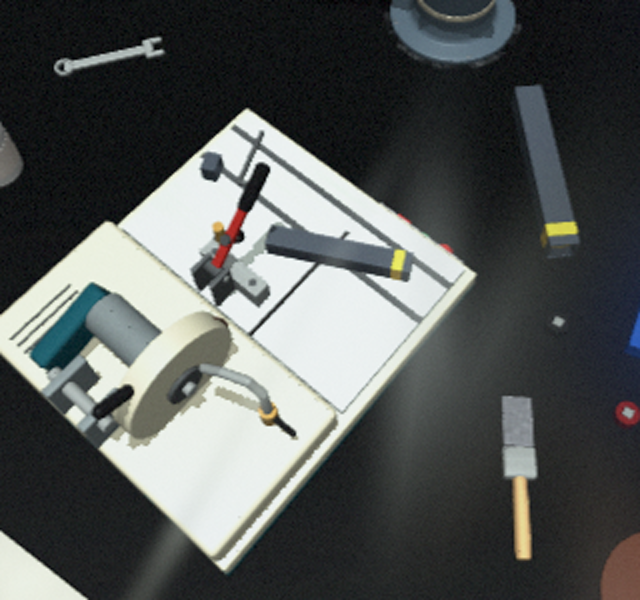

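View pics/v2.png

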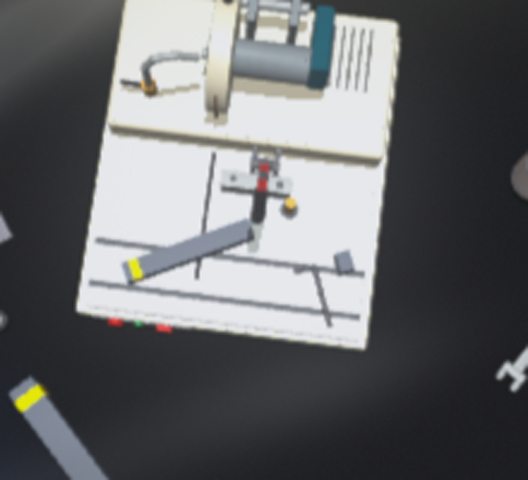

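The top crop shows the saw at roughly -7° yaw. The deck tube is at v2 (190,250), its plain end near the lever grip at (258,225) and its yellow end at (135,270). There is a larger look-alike tube on the table at (60,430), and the slice is at (345,262). By the description (smaller, lying on the deck) I choose the deck tube, and will check it with a close wrist view.

Run:
```python
from h import *
s=r.get_state();print(np.array(s["tcp_rot"]).round(3),s["position"],s["gripper_width"])
c=vision.calibration("wrist");print(np.array(c["tool_from_camera"]).round(3),c["camera_matrix"])
```

```text
[[ 0.397 -0.918  0.   ]
 [-0.918 -0.397 -0.   ]
 [ 0.    -0.    -1.   ]] [ 0.26774176 -0.61965632  0.23135301] 0.0855368841558736
[[ 1.    -0.     0.     0.   ]
 [ 0.     0.947  0.323 -0.083]
 [-0.    -0.323  0.947 -0.143]
 [ 0.     0.     0.     1.   ]] [[372.35178672   0.         281.63712971]
 [  0.         372.35178672 204.21987196]
 [  0.           0.           1.        ]]
```

Call:
step_arm(targets=[[[0,0,0.06,0,0,0],[0,0,0.12,0,0,0],[0.03,0.06,0.17,0,0,0],[0.06,0.12,0.19,0,0,0],[0.09,0.18,0.19,0,0,0],[0.12,0.24,0.19,0,0,0],[0.14,0.3,0.19,0,0,0],[0.16,0.36,0.19,0,0,0],[0.18,0.42,0.19,0,0,0],[0.2,0.48,0.19,0,0,0],[0.21,0.54,0.19,0,0,0],[0.22,0.6,0.19,0,0,0]]])

```text
time_s: 2.3
position: [0.4815, -0.0514, 0.4216]
tcp_rot: [[0.396, -0.918, 0.001], [-0.918, -0.396, -0.0], [0.001, -0.001, -1.0]]
contact_force: [1.1, 0.1, 0.1]
gripper_width: 0.0855
```

Call:
step_arm(targets=[[[0,0.02,0,0,0,10],[0.01,0.04,0,0,0,20],[0.02,0.06,0,0,0,30],[0.03,0.08,0,0,0,40],[0.04,0.1,0,0,0,50],[0.04,0.12,0,0,0,60],[0.04,0.13,0,0,0,70],[0.04,0.13,0,0,0,80],[0.04,0.13,0,0,0,85],[0.04,0.13,0,0,0,85],[0.04,0.13,0,0,0,85]]])

```text
time_s: 3.68
position: [0.5213, 0.0765, 0.4214]
tcp_rot: [[0.95, 0.314, 0.0], [0.314, -0.95, -0.0], [0.0, 0.0, -1.0]]
contact_force: [-0.6, -0.1, 0.6]
gripper_width: 0.0855
```

Run:
```python
from h import *
s=r.get_state();print(np.array(s["tcp_rot"]).round(3),s["position"],s["joints"])
C,im=snap("wrist","w0.png")
for t in("rear_jaw","stop_post","tube_center","tube_end","clamp_grip","slice","hex_key"):
    for d in models.search_frame("wrist",t)[:2]:
        w=C[1]@np.array(d["point"])+C[2]; print(t,d["confidence"],w.round(3),proj(C,w).round(0))
cv2.imwrite("pics/w0b.png",cv2.resize(im[:,:,::-1],(800,600),interpolation=cv2.INTER_CUBIC))
np.savez("w0",K=C[0],R=C[1],o=C[2])
```

```text
[[ 0.95   0.314  0.   ]
 [ 0.314 -0.95  -0.   ]
 [ 0.     0.    -1.   ]] [0.52128921 0.07647292 0.42139542] [ 21.1890177    9.71793774 -39.71235344  89.28586822   6.23976584
  83.23937366  -0.57204567]
rear_jaw 0.66 [0.618 0.025 0.097] [[339. 206.]]
rear_jaw 0.37 [0.511 0.115 0.09 ] [[284. 114.]]
tube_center 0.89 [0.509 0.117 0.092] [[283. 112.]]
tube_center 0.7 [0.646 0.066 0.059] [[364. 177.]]
tube_end 0.85 [0.51  0.117 0.089] [[284. 112.]]
tube_end 0.4 [ 0.459 -0.087  0.068] [[205. 236.]]
clamp_grip 0.62 [0.573 0.003 0.196] [[306. 242.]]
slice 0.78 [ 0.495 -0.124  0.089] [[221. 272.]]
```

View pics/w0b.png

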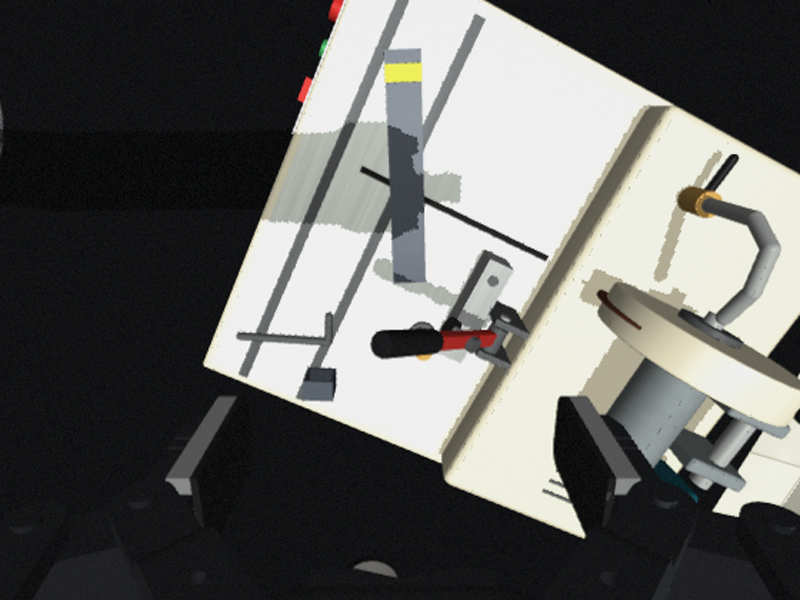

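The wrist view shows the tube at (405,165) with its yellow band up at (403,72) and its plain end at (408,280). The jaw is at (485,290), the post is partly hidden under the grip at (425,350), the slice at (320,384) and the hex key at (290,335). The tube lies on the deck and is shorter than the table look-alike, so the choice holds.

Run:
```python
from h import *
d=np.load("w0.npz");C=(d["K"],d["R"],d["o"])
k=.7
def P(v,z): return ray(C,np.array(v)*k,z)
a=P([(205,365),(345,0),(443,460),(640,110)],.06);print("deck",a.round(4))
print("tube top",P([(386,50),(420,48),(426,281),(393,282)],.09).round(4))
im=cv2.imread("pics/w0.png")
# post gold mask in top & wrist
c=cv2.resize(im[160:260,240:380],None,fx=5,fy=5,interpolation=cv2.INTER_CUBIC)
t=cv2.imread("pics/top0.png")[145:195,255:320]
t=cv2.resize(t,(650,500),interpolation=cv2.INTER_CUBIC)[:, :]
cv2.imwrite("pics/v4.png",np.vstack([c[:,:],])) 
Ct=cam("top");
b=cv2.imread("pics/top0.png");h=cv2.cvtColor(b,cv2.COLOR_BGR2HSV)
m=cv2.inRange(h,(10,110,80),(30,255,255));n,l,s,ce=cv2.connectedComponentsWithStats(m)
for i in range(1,n):
    if s[i,4]>5: print(s[i],ce[i].round(1),ray(Ct,ce[i],.105).round(4))
```

```text
deck [[ 0.3776 -0.1504  0.06  ]
 [ 0.4215  0.2236  0.06  ]
 [ 0.6549 -0.1833  0.06  ]
 [ 0.6974  0.2223  0.06  ]]
tube top [[0.4678 0.1952 0.09  ]
 [0.4936 0.2053 0.09  ]
 [0.5634 0.0186 0.09  ]
 [0.5344 0.008  0.09  ]]
[239 124   5   4  13] [240.9 125.9] [[0.7605 0.1675 0.105 ]]
[158 147  11  18  27] [163.1 156.1] [[0.6481 0.4422 0.105 ]]
[156 150  10  17  24] [160.5 158.8] [[0.6384 0.4512 0.105 ]]
[299 172   4   5  15] [300.5 174.3] [[ 0.582  -0.0453  0.105 ]]
[234 198   6   9  29] [236.3 202.1] [[0.4825 0.1795 0.105 ]]
[187 250  13  11  60] [192.4 255.1] [[0.2984 0.3262 0.105 ]]
[ 87 307  55   7 112] [108.8 310.4] [[0.1142 0.5999 0.105 ]]
[ 82 322  63  11 303] [112.6 327.2] [[0.06   0.5835 0.105 ]]
```

View pics/v4.png

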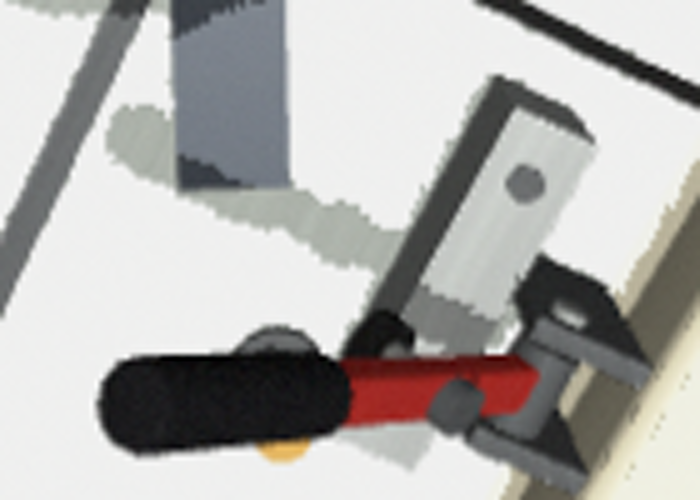

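Run:
```python
from h import *
d=np.load("w0.npz");C=(d["K"],d["R"],d["o"])
f=lambda v:np.array(v)/5.+[240,160]
p=ray(C,f([(515,108),(413,295),(593,141)]),.096);print(p.round(4))
q=ray(C,f([(495,75),(345,350)]),.06);print(q.round(4))
for a,b in((p[0],p[1]),(q[0],q[1])): print(np.degrees(np.arctan2(-(a-b)[0],(a-b)[1])))
for yaw in(-6,-6.5,-7):
    y=np.radians(yaw);R=np.array([[np.cos(y),-np.sin(y)],[np.sin(y),np.cos(y)]])
    o=p[0,:2]-R@[.07,.027]; o2=q[0,:2]-R@[.07,.027]
    post=o+R@[.055,-.08]
    print(yaw,o.round(4),o2.round(4),"post",post.round(4),"goal",(o+R@[.055,.028]).round(4),proj(C,[*post,.105]),
     "decks",[ (R.T@(w-o)).round(3) for w in np.array([[.3776,-.1504],[.4215,.2236],[.6549,-.1833],[.6974,.2223]])])
    print(proj(cam("top"),[*post,.105]), proj(C,np.array([[*(o+R@[.07,-.078]),.096]]))-[240,160])
```

```text
[[0.6112 0.0581 0.096 ]
 [0.6041 0.0008 0.096 ]
 [0.6339 0.0562 0.096 ]]
[[ 0.6114  0.0578  0.06  ]
 [ 0.5995 -0.0335  0.06  ]]
-7.0763019644227505
-7.383697047468956
-6 [0.5388 0.0386] [0.5389 0.0382] post [ 0.5851 -0.0468] goal [0.5964 0.0607] [[297.99154718 248.36663286]] decks [array([-0.141, -0.205]), array([-0.136,  0.172]), array([ 0.139, -0.209]), array([0.139, 0.199])]
[[300.88225608 173.47963761]] [[68.14617639 88.38851565]]
-6.5 [0.5386 0.0392] [0.5388 0.0389] post [ 0.5842 -0.0465] goal [0.5964 0.0608] [[297.41106629 248.02764711]] decks [array([-0.138, -0.207]), array([-0.137,  0.17 ]), array([ 0.141, -0.208]), array([0.137, 0.2  ])]
[[300.81864715 173.73197764]] [[67.55025858 88.13897993]]
-7 [0.5384 0.0398] [0.5386 0.0395] post [ 0.5833 -0.0463] goal [0.5964 0.0609] [[296.83355733 247.68380752]] decks [array([-0.136, -0.208]), array([-0.138,  0.168]), array([ 0.143, -0.207]), array([0.136, 0.2  ])]
[[300.75276212 173.98379858]] [[66.95659319 87.88455824]]
```

Call:
step_arm(targets=[[[-0.007,0.02,-0.03,0,0,2],[-0.015,0.05,-0.08,0,0,2],[-0.022,0.0725,-0.13,0,0,2],[-0.022,0.0725,-0.18,0,0,2],[-0.022,0.0725,-0.23,0,0,2],[-0.022,0.0725,-0.28,0,0,2],[-0.022,0.0725,-0.31,0,0,2],[-0.022,0.0725,-0.335,0,0,2],[-0.022,0.0725,-0.35,0,0,2],[-0.022,0.0725,-0.356,0,0,2],[-0.022,0.0725,-0.356,0,0,2]]], fingers=0)

```text
time_s: 5.45
position: [0.4997, 0.1492, 0.0656]
tcp_rot: [[0.938, 0.348, 0.001], [0.348, -0.938, 0.0], [0.001, 0.0, -1.0]]
contact_force: [-0.1, -0.5, 0.7]
gripper_width: 0.0856
```

Run:
```python
from h import *
s=r.get_state();print(np.array(s["tcp_rot"]).round(3),s["position"],s["contact_force"],s["torque"],s["time_s"])
C,im=snap("wrist","w1.png")
cv2.imwrite("pics/w1b.png",im[:,:,::-1])
```

```text
[[ 0.938  0.348  0.001]
 [ 0.348 -0.938  0.   ]
 [ 0.001  0.    -1.   ]] [0.49965739 0.14920519 0.06564242] [-0.11373212 -0.4793339   0.71903874] [ 0.03297064 -0.05254337 -0.02477249] 5.45
```

View pics/w1b.png

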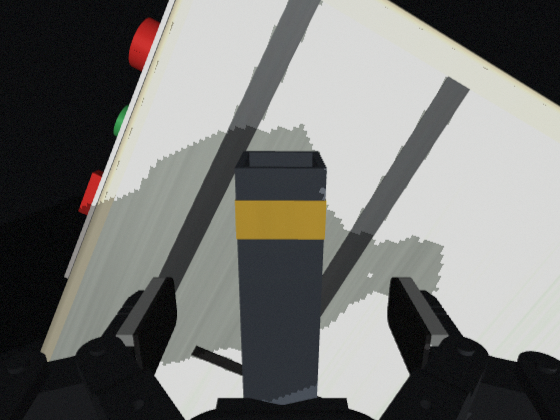

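The tube is centred between the open fingers, yellow band at (282,220), fingers at x≈150 and x≈415, and it is parallel to the pads. Closing gently.

Call:
step_arm(targets=[[[0,0,0,0,0,0],[0,0,0,0,0,0],[0,0,0,0,0,0],[0,0,0,0,0,0],[0,0,0,0,0,0],[0,0,0,0,0,0],[0,0,0,0,0,0],[0,0,0,0,0,0]]], fingers=255, squeeze=30)

```text
time_s: 6.5
position: [0.4992, 0.1489, 0.0657]
tcp_rot: [[0.938, 0.348, -0.0], [0.348, -0.938, -0.0], [-0.0, 0.0, -1.0]]
contact_force: [-2.2, -1.3, 5.3]
gripper_width: 0.0294
```

Run:
```python
from h import *
s=r.get_state();R=np.array(s["tcp_rot"]);p=np.array(s["position"]);print(R.round(4),p,s["contact_force"],s["torque"],s["gripper_width"])
# end if grasp at 45mm+100 from end
th=np.degrees(np.arctan2(R[1,0],R[0,0]));print(th)
C,im=snap("wrist","w2.png")
g=im[140:260,200:360]
h=cv2.cvtColor(im,cv2.COLOR_RGB2HSV);m=cv2.inRange(h,(18,120,100),(32,255,255))
n,l,st,ce=cv2.connectedComponentsWithStats(m);i=1+st[1:,4].argmax();print(st[i])
cn=cv2.findContours((l==i).astype('uint8'),0,2)[0][0];q=cv2.boxPoints(cv2.minAreaRect(cn));print(q,ray(C,q,.09).round(4))
```

```text
[[ 9.376e-01  3.476e-01 -1.000e-04]
 [ 3.476e-01 -9.376e-01 -4.000e-04]
 [-3.000e-04  4.000e-04 -1.000e+00]] [0.49923337 0.14893207 0.06569499] [-2.20780829 -1.30428808  5.25469844] [-0.25556861  0.44473816 -0.11835593] 0.029409406610712466
20.3402583149321
[ 237  200   91   39 3507]
[[237. 200.]
 [327. 200.]
 [327. 238.]
 [237. 238.]] [[0.4697 0.1849 0.09  ]
 [0.4979 0.1954 0.09  ]
 [0.5033 0.1825 0.09  ]
 [0.474  0.1717 0.09  ]]
```

Call:
step_arm(targets=[[[0.002,-0.004,0,0,0,0],[0.006,-0.01,0,0,0,0],[0.012,-0.018,0,0,0,0],[0.018,-0.027,0,0,0,0],[0.023,-0.036,0,0,0,0],[0.027,-0.042,0,0,0,0],[0.0285,-0.045,0,0,0,0],[0.029,-0.046,0,0,0,0],[0.029,-0.046,0,0,0,0]]])

```text
time_s: 7.68
position: [0.5281, 0.1056, 0.0657]
tcp_rot: [[0.937, 0.349, 0.0], [0.349, -0.937, 0.004], [0.002, -0.003, -1.0]]
contact_force: [-1.7, 4.2, 3.5]
gripper_width: 0.0293
```

Call:
step_arm(targets=[[[0.0003,-0.001,0,0,0,0],[0.0007,-0.002,0,0,0,0],[0.001,-0.003,0,0,0,0],[0.001,-0.003,0,0,0,0]]])

```text
time_s: 8.18
position: [0.5293, 0.1027, 0.0657]
tcp_rot: [[0.937, 0.35, 0.001], [0.35, -0.937, 0.004], [0.002, -0.003, -1.0]]
contact_force: [-1.3, 4.4, 3.2]
gripper_width: 0.0291
```

Run:
```python
from h import *
s=r.get_state();print(s["position"],s["contact_force"],s["torque"],s["gripper_width"])
a=[]
for n in("wrist","scene","top"):
    C,im=snap(n,n+"2.png")
    a.append(im)
b=cv2.resize(a[1][210:290,180:300],(600,400),interpolation=cv2.INTER_CUBIC)
cv2.imwrite("pics/v5.png",b[:,:,::-1])
```

```text
[0.52926684 0.10272215 0.06574041] [-1.32554141  4.37599198  3.2018663 ] [ 0.76289392  0.38822876 -0.03861757] 0.02908330136737901
```

Call:
step_arm(targets=[[[0.0003,-0.001,0,0,0,0],[0.0007,-0.002,0,0,0,0],[0.001,-0.003,0,0,0,0],[0.0015,-0.004,0,0,0,0],[0.0015,-0.004,0,0,0,0]]])

```text
time_s: 8.95
position: [0.5307, 0.0988, 0.0657]
tcp_rot: [[0.937, 0.35, 0.001], [0.35, -0.937, 0.004], [0.002, -0.003, -1.0]]
contact_force: [-1.2, 5.0, 3.3]
gripper_width: 0.0298
```

Call:
step_arm(targets=[[[0.0003,-0.001,0,0,0,0],[0.0007,-0.002,0,0,0,0],[0.0007,-0.002,0,0,0,0]]])

```text
time_s: 9.32
position: [0.5307, 0.0988, 0.0657]
tcp_rot: [[0.936, 0.351, 0.0], [0.351, -0.936, 0.006], [0.002, -0.006, -1.0]]
contact_force: [-3.2, 8.6, 2.8]
gripper_width: 0.0295
```

Run:
```python
import numpy as np
L=.1535;t0=20.5
e=lambda t:np.array([-np.sin(np.radians(t)),np.cos(np.radians(t))])
for d in list(range(-3,-25,-3))+[-25.5,-27.3]: print(d,(L*(e(t0+d)-e(t0))).round(4))
```

```text
-3 [0.0076 0.0026]
-6 [0.0153 0.0048]
-9 [0.0232 0.0066]
-12 [0.0311 0.008 ]
-15 [0.039 0.009]
-18 [0.0471 0.0096]
-21 [0.0551 0.0097]
-24 [0.0631 0.0094]
-25.5 [0.0671 0.0091]
-27.3 [0.0719 0.0086]
```

Call:
step_arm(targets=[[[0.0038,0.0013,0,0,0,-1.5],[0.0076,0.0026,0,0,0,-3],[0.0115,0.0038,0,0,0,-4.5],[0.0153,0.0048,0,0,0,-6],[0.0192,0.0058,0,0,0,-7.5],[0.0232,0.0066,0,0,0,-9],[0.0271,0.0074,0,0,0,-10.5],[0.0311,0.008,0,0,0,-12],[0.0311,0.008,0,0,0,-12]]])

```text
time_s: 10.45
position: [0.5605, 0.1062, 0.0657]
tcp_rot: [[0.989, 0.147, -0.003], [0.147, -0.989, 0.004], [-0.002, -0.005, -1.0]]
contact_force: [-6.2, 6.2, 7.1]
gripper_width: 0.0293
```

Run:
```python
from h import *
s=r.get_state();R=np.array(s["tcp_rot"]);p=np.array(s["position"]);f=np.array(s["contact_force"])
e=-R[:2,1];print("yaw",np.degrees(np.arctan2(R[1,0],R[0,0])),"end",p[:2]-.145*e,"P",p[:2]-.153*e,"axial",f[:2]@e,"lat",f[:2]@R[:2,0],f,s["torque"],s["gripper_width"])
```

```text
yaw 8.460893847609558 end [ 0.58179151 -0.03721551] P [ 0.58296848 -0.04512836] axial 7.004315417306373 lat -5.274709010105348 [-6.24791237  6.15212677  7.08189858] [ 1.19408943  1.33878359 -0.41083786] 0.029346710886878645
```

Call:
step_arm(targets=[[[0.004,0.0005,0,0,0,-1.5],[0.008,0.001,0,0,0,-3],[0.012,0.0013,0,0,0,-4.5],[0.016,0.0016,0,0,0,-6],[0.02,0.0017,0,0,0,-7.5],[0.024,0.0017,0,0,0,-9],[0.028,0.0016,0,0,0,-10.5],[0.032,0.0014,0,0,0,-12],[0.032,0.0014,0,0,0,-12]]])

```text
time_s: 11.58
position: [0.5912, 0.1075, 0.0658]
tcp_rot: [[0.998, -0.063, -0.006], [-0.063, -0.998, 0.004], [-0.006, -0.003, -1.0]]
contact_force: [-10.4, 5.9, 10.6]
gripper_width: 0.0294
```

```bash
cat > st.py <<'E'
from h import *
s=r.get_state();R=np.array(s["tcp_rot"]);p=np.array(s["position"]);f=np.array(s["contact_force"])
e=-R[:2,1];print("yaw",np.degrees(np.arctan2(R[1,0],R[0,0])),"end",p[:2]-.145*e,"P",p[:2]-.153*e,"axial",f[:2]@e,"lat",f[:2]@R[:2,0],f,s["torque"],s["gripper_width"],s["time_s"])
E
python3 - <<'E'
exec(open("st.py").read())
C,im=snap("wrist","w3.png");Ct,t=snap("top","t3.png");Cs,sc=snap("scene","s3.png")
a=cv2.resize(t[140:220,240:330],(450,400),interpolation=cv2.INTER_CUBIC);b=cv2.resize(sc[200:300,180:290],None,fx=4,fy=4,interpolation=cv2.INTER_CUBIC)
b=b[:400,:350] if 0 else cv2.resize(b,(345,400))
cv2.imwrite("pics/v6.png",np.hstack([a,b])[:,:,::-1])
E
```

```text
yaw -3.5985951115113237 end [ 0.58205111 -0.03721841] P [ 0.58154882 -0.04520259] axial 5.272157846897423 lat -10.707038763978598 [-10.35521073   5.93406129  10.60448884] [ 1.06003895  2.04975936 -0.64260598] 0.029427806888272238 11.575
```

View pics/v6.png

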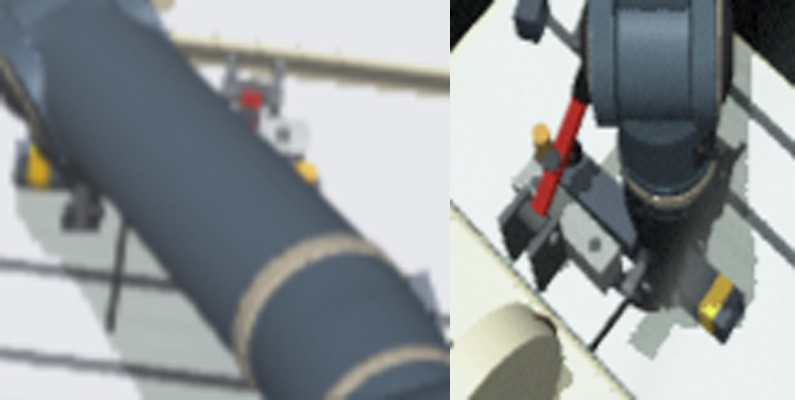

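Call:
step_arm(targets=[[[0.0018,-0.0001,0.0005,0,0,-0.5],[0.0036,-0.0002,0.001,0,0,-1],[0.0054,-0.0004,0.0015,0,0,-1.5],[0.007,-0.0006,0.0015,0,0,-2],[0.007,-0.0006,0.0015,0,0,-2]]])

```text
time_s: 12.35
position: [0.5985, 0.1069, 0.0658]
tcp_rot: [[0.995, -0.099, -0.006], [-0.099, -0.995, 0.005], [-0.006, -0.004, -1.0]]
contact_force: [-5.4, 7.0, -0.5]
gripper_width: 0.0291
```

```bash
python3 st.py
```

```text
yaw -5.660719532960815 end [ 0.58419162 -0.03739135] P [ 0.58340232 -0.04535224] axial 6.418183234356803 lat -6.027168871776555 [-5.36479283  6.98162462 -0.45715773] [ 1.30077902  1.16743228 -0.84225721] 0.029080460327046944 12.35
```

Call:
step_arm(targets=[[[0.001,-0.0001,0,0,0,-0.4],[0.002,-0.0002,0,0,0,-0.8],[0.003,-0.0003,0,0,0,-1.1],[0.003,-0.0003,0,0,0,-1.1]]])

```text
time_s: 12.85
position: [0.6014, 0.1066, 0.0658]
tcp_rot: [[0.993, -0.117, -0.006], [-0.117, -0.993, 0.005], [-0.006, -0.004, -1.0]]
contact_force: [-5.6, 6.2, 0.3]
gripper_width: 0.0299
```

```bash
python3 st.py
```

```text
yaw -6.740282254309029 end [ 0.58438697 -0.03742262] P [ 0.58344781 -0.04536724] axial 5.454673629776581 lat -6.264505744404862 [-5.58109848  6.15245594  0.28678782] [ 1.26992539  1.22973554 -0.77070893] 0.02985353943778969 12.85
```

Call:
step_arm(targets=[[[0.0005,-0.0001,0,0,0,0],[0.001,-0.0002,0,0,0,0],[0.0015,-0.0004,0,0,0,0],[0.0015,-0.0004,0,0,0,0]]])

```text
time_s: 13.35
position: [0.6015, 0.1065, 0.0658]
tcp_rot: [[0.993, -0.117, -0.008], [-0.117, -0.993, 0.005], [-0.009, -0.004, -1.0]]
contact_force: [-9.6, 7.2, 2.9]
gripper_width: 0.0296
```

```bash
python3 st.py
```

```text
yaw -6.727817159178731 end [ 0.58450186 -0.03746295] P [ 0.58356438 -0.04540778] axial 6.023125469578806 lat -10.36402440758178 [-9.58740076  7.19624428  2.90679214] [ 1.36060866  1.84287588 -0.82857251] 0.02957620931173176 13.35
```

Call:
step_arm(targets=[[[0.0005,-0.0002,0,0,0,0],[0.001,-0.0005,0,0,0,0],[0.0015,-0.001,0,0,0,0],[0.0015,-0.001,0,0,0,0]]])

```text
time_s: 13.85
position: [0.6015, 0.1066, 0.0658]
tcp_rot: [[0.993, -0.117, -0.011], [-0.117, -0.993, 0.005], [-0.012, -0.004, -1.0]]
contact_force: [-12.9, 9.5, 4.7]
gripper_width: 0.0294
```

```bash
python3 st.py
```

```text
yaw -6.696975592688436 end [ 0.58458905 -0.03745306] P [ 0.58365574 -0.04539837] axial 7.889064260303417 lat -13.924970354257198 [-12.91081758   9.45994471   4.74877411] [ 1.63398044  2.43633397 -0.86683246] 0.029402217128869527 13.85
```

Call:
step_arm(targets=[[[0,-0.0005,0,0,0,0],[0,-0.0005,0,0,0,0],[0,-0.0005,0,0,0,0],[0,-0.0005,0,0,0,0],[0,-0.0005,0,0,0,0],[0,-0.0005,0,0,0,0]]])

```text
time_s: 14.6
position: [0.6015, 0.1065, 0.0658]
tcp_rot: [[0.993, -0.117, -0.011], [-0.116, -0.993, 0.006], [-0.012, -0.005, -1.0]]
contact_force: [-12.4, 9.1, 4.9]
gripper_width: 0.029
```

```bash
python3 st.py
```

```text
yaw -6.687974913604106 end [ 0.58463516 -0.03746996] P [ 0.58370305 -0.04541539] axial 7.6172664980000615 lat -13.373992687011162 [-12.39665944   9.12389365   4.90948983] [ 1.76735125  2.39011237 -0.87823049] 0.029003012111325183 14.6
```

Call:
step_arm(targets=[[[-0.001,0.0005,0,0,0,0],[-0.002,0.001,0,0,0,0],[-0.003,0.0015,0,0,0,0],[-0.0035,0.002,0,0,0,0],[-0.0035,0.002,0,0,0,0]]])

```text
time_s: 15.22
position: [0.6014, 0.1066, 0.0658]
tcp_rot: [[0.993, -0.117, -0.005], [-0.117, -0.993, 0.005], [-0.005, -0.004, -1.0]]
contact_force: [-4.4, 6.6, -1.4]
gripper_width: 0.0292
```

```bash
python3 st.py
```

```text
yaw -6.736911845640532 end [ 0.58439739 -0.03741598] P [ 0.58345873 -0.04536064] axial 6.044438672279303 lat -5.137906774294202 [-4.39340355  6.60561614 -1.36307231] [ 1.29637535  0.94531323 -0.76176539] 0.029225524196850986 15.225
```

Call:
step_arm(targets=[[[-0.0005,0.0005,0,0,0,-0.2],[-0.001,0.001,0,0,0,-0.4],[-0.001,0.0015,0,0,0,-0.4],[-0.001,0.0015,0,0,0,-0.4]]])

```text
time_s: 15.72
position: [0.6016, 0.1065, 0.0659]
tcp_rot: [[0.992, -0.123, -0.003], [-0.123, -0.992, 0.003], [-0.003, -0.003, -1.0]]
contact_force: [-2.2, 5.1, -2.4]
gripper_width: 0.0293
```

```bash
python3 st.py
```

```text
yaw -7.064465077136059 end [ 0.58373349 -0.03737223] P [ 0.58274954 -0.04531146] axial 4.824936941313382 lat -2.8480618195752934 [-2.23304841  5.13861964 -2.4124267 ] [ 0.99470699  0.38388369 -0.20869818] 0.029320794803563192 15.725
```

Call:
step_arm(targets=[[[0,0,0,0,0,0],[0,0,0,0,0,0],[0,0,0,0,0,0],[0,0,0,0,0,0]]], fingers=105)

```text
time_s: 16.23
position: [0.6033, 0.1038, 0.0669]
tcp_rot: [[0.992, -0.125, 0.0], [-0.125, -0.992, -0.0], [0.0, 0.0, -1.0]]
contact_force: [0.5, -1.0, -0.1]
gripper_width: 0.0501
```

```bash
python3 st.py
```

```text
yaw -7.159473661031212 end [ 0.58527378 -0.04004599] P [ 0.58427672 -0.04798361] axial -0.9027049230157145 lat 0.630832059319473 [ 0.51340816 -0.97428819 -0.13652706] [ 0.01351776 -0.03055718 -0.00170311] 0.05011734545268458 16.225
```

Call:
step_arm(targets=[[[0,0,0.03,0,0,0],[0,0,0.08,0,0,0],[0,0,0.13,0,0,0],[0,0.01,0.17,0,0,0],[0,0.02,0.2,0,0,0],[0,0.03,0.21,0,0,0],[0,0.03,0.21,0,0,0]]])

```text
time_s: 17.1
position: [0.6028, 0.1352, 0.2767]
tcp_rot: [[0.992, -0.123, 0.0], [-0.123, -0.992, 0.0], [0.0, -0.0, -1.0]]
contact_force: [-1.2, 0.9, -0.8]
gripper_width: 0.0506
```

Run:
```python
from h import *
print(r.get_state()["position"])
C,im=snap("wrist","w4.png");np.savez("w4",K=C[0],R=C[1],o=C[2])
for t in("rear_jaw","stop_post","tube_center","clamp_grip"):
    for d in models.search_frame("wrist",t)[:1]:
        w=C[1]@np.array(d["point"])+C[2]; print(t,d["confidence"],w.round(3),proj(C,w).round(0))
cv2.imwrite("pics/v7.png",cv2.resize(im[:,:,::-1],(800,600),interpolation=cv2.INTER_CUBIC))
```

```text
[0.60283702 0.13520419 0.27665673]
rear_jaw 0.86 [0.619 0.027 0.097] [[312. 280.]]
tube_center 0.71 [0.595 0.085 0.092] [[280. 227.]]
clamp_grip 0.89 [0.588 0.001 0.172] [[285. 359.]]
```

View pics/v7.png

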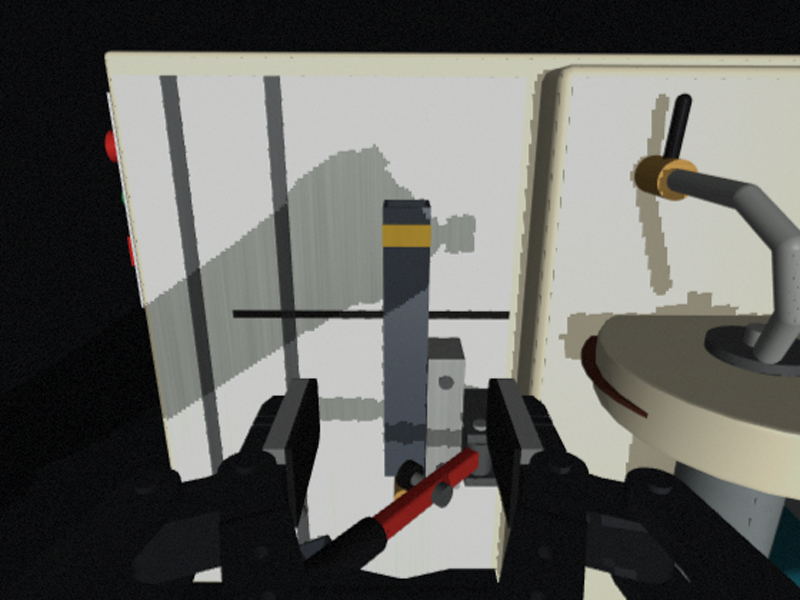

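Run:
```python
from h import *
d=np.load("w4.npz");C=(d["K"],d["R"],d["o"]);im=cv2.imread("pics/w4.png")
g=cv2.cvtColor(im,cv2.COLOR_BGR2GRAY).astype(float)
def edge(rows,c0,c1,sgn):
    out=[]
    for v in rows:
        q=np.diff(cv2.GaussianBlur(g[v:v+1],(5,1),0)[0,c0:c1])*sgn
        k=q.argmax(); 
        if q[k]>8 and 0<k<len(q)-1:
            a,b,c=q[k-1:k+2]; k=k+.5*(a-c)/(a-2*b+c)
            out.append((c0+k+.5,v))
    return np.array(out)
def fit(p,z,n):
    w=ray(C,p,z)
    for _ in range(3):
        k=np.polyfit(w[:,1],w[:,0],1);e=w[:,0]-np.polyval(k,w[:,1]);m=abs(e)<max(2*e.std(),3e-4);w=w[m]
    print(n,len(w),"yaw",-np.degrees(np.arctan(k[0])),"x at y=.058",np.polyval(k,.058),"x@-.03",np.polyval(k,-.03),e.std())
fit(edge([*range(180,200),*range(225,270),*range(300,328)],258,280,-1),.09,"tube left")
fit(edge([*range(180,230)],290,312,1),.09,"tube right")
fit(edge([*range(255,290)],290,310,1),.096,"jaw left")
fit(edge([*range(255,270)],316,336,1),.096,"jaw right")
c=cv2.resize(im[225:365,250:350],(500,700)[::1],interpolation=cv2.INTER_CUBIC)[:600]
cv2.imwrite("pics/v8.png",np.clip(c*1.6,0,255).astype('uint8'))
```

```text
tube left 76 yaw -7.343945861693726 x at y=.058 0.5797800000129923 x@-.03 0.5684383296340932 0.00016443254083971332
tube right 43 yaw -7.43558050604992 x at y=.058 0.6100118390298418 x@-.03 0.5985270605146286 8.229936857880255e-05
jaw left 35 yaw -7.735435619548503 x at y=.058 0.6105490575902365 x@-.03 0.5985955660164184 0.00012389918341247367
jaw right 11 yaw -34.5429661627692 x at y=.058 0.6411120395493274 x@-.03 0.5805341024599878 0.00167315811322943
```

View pics/v8.png

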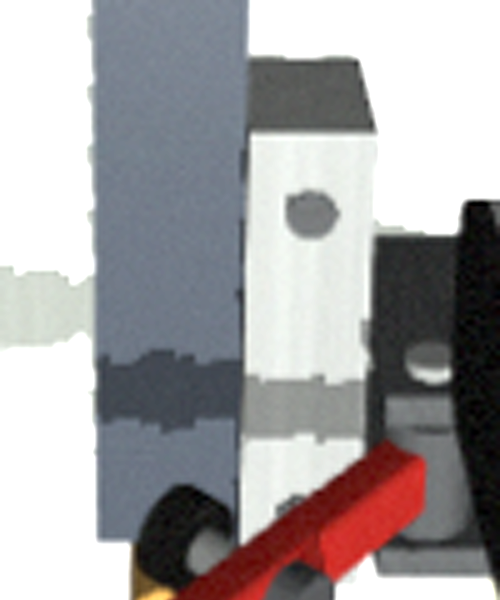

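The wide view shows the tube against the jaw at (430,400) and its plain end at the post (405,490). The zoom shows tube and jaw edges parallel within about 0.3°, with the end by the post. To be sure, I'll give one gentle press with shut fingers on the tube's front, opposite the jaw.

Call:
step_arm(targets=[[[-0.02,-0.02,0,-6,0.7,0],[-0.04,-0.05,0,-11.9,1.5,0],[-0.057,-0.078,0,-11.9,1.5,0],[-0.057,-0.078,-0.04,-11.9,1.5,0],[-0.057,-0.078,-0.09,-11.9,1.5,0],[-0.057,-0.078,-0.14,-11.9,1.5,0],[-0.057,-0.078,-0.18,-11.9,1.5,0],[-0.057,-0.078,-0.2,-11.9,1.5,0],[-0.057,-0.078,-0.208,-11.9,1.5,0],[-0.057,-0.078,-0.208,-11.9,1.5,0]]], fingers=255)

```text
time_s: 18.6
position: [0.5467, 0.0563, 0.0693]
tcp_rot: [[0.992, -0.122, -0.025], [-0.124, -0.971, -0.206], [0.001, 0.207, -0.978]]
contact_force: [-0.0, -0.8, 0.2]
gripper_width: 0.0002
```

Call:
step_arm(targets=[[[0.003,-0.0004,0,0,0,0],[0.006,-0.0008,0,0,0,0],[0.009,-0.001,0,0,0,0],[0.011,-0.0013,0,0,0,0],[0.013,-0.0015,0,0,0,0],[0.013,-0.0015,0,0,0,0]]])

```text
time_s: 19.35
position: [0.5592, 0.0546, 0.0688]
tcp_rot: [[0.992, -0.122, -0.026], [-0.124, -0.971, -0.206], [-0.0, 0.208, -0.978]]
contact_force: [-0.3, 0.1, -0.0]
gripper_width: -0.0
```

Call:
step_arm(targets=[[[0.001,-0.0001,0,0,0,0],[0.002,-0.0002,0,0,0,0],[0.003,-0.0004,0,0,0,0],[0.004,-0.0005,0,0,0,0],[0.005,-0.0006,0,0,0,0],[0.006,-0.0007,0,0,0,0],[0.006,-0.0007,0,0,0,0]]])

```text
time_s: 20.23
position: [0.5652, 0.054, 0.0688]
tcp_rot: [[0.992, -0.122, -0.026], [-0.124, -0.971, -0.206], [-0.0, 0.208, -0.978]]
contact_force: [-0.2, -0.6, -0.8]
gripper_width: 0.0
```

Call:
step_arm(targets=[[[0.001,-0.0001,0,0,0,0],[0.002,-0.0002,0,0,0,0],[0.003,-0.0004,0,0,0,0],[0.003,-0.0004,0,0,0,0]]])

```text
time_s: 20.72
position: [0.5659, 0.0538, 0.0688]
tcp_rot: [[0.992, -0.121, -0.03], [-0.124, -0.97, -0.207], [-0.004, 0.209, -0.978]]
contact_force: [-6.7, 1.6, 4.6]
gripper_width: 0.0002
```

Call:
step_arm(targets=[[[0.0007,-0.001,0,0,0,0],[0.0014,-0.002,0,0,0,0],[0.0014,-0.003,0,0,0,0],[0.0014,-0.003,0,0,0,0],[0.0014,-0.003,0,0,0,0]]])

```text
time_s: 21.35
position: [0.566, 0.0538, 0.0688]
tcp_rot: [[0.992, -0.119, -0.032], [-0.123, -0.971, -0.204], [-0.006, 0.206, -0.978]]
contact_force: [-10.4, 5.3, 7.3]
gripper_width: 0.0004
```

Call:
step_arm(targets=[[[-0.002,0.001,0,0,0,0],[-0.005,0.003,0,0,0,0],[-0.01,0.004,0,0,0,0],[-0.02,0.004,0,0,0,0],[-0.03,0.004,0.03,0,0,0],[-0.04,0.01,0.08,0,0,0],[-0.04,0.02,0.13,6,-0.7,0],[-0.04,0.03,0.18,11.9,-1.5,0],[-0.03,0.08,0.21,11.9,-1.5,0],[-0.01,0.1,0.25,11.9,-1.5,0],[-0.01,0.1,0.25,11.9,-1.5,0],[-0.01,0.1,0.25,11.9,-1.5,0]]])

```text
time_s: 22.85
position: [0.5587, 0.1497, 0.3178]
tcp_rot: [[0.992, -0.125, -0.001], [-0.125, -0.992, -0.001], [-0.001, 0.002, -1.0]]
contact_force: [-0.0, 0.8, -0.1]
gripper_width: 0.0002
```

Run:
```python
from h import *
print(r.get_state()["position"])
C,im=snap("wrist","w5.png");np.savez("w5",K=C[0],R=C[1],o=C[2])
for t in("rear_jaw","stop_post","tube_center","clamp_grip"):
    for d in models.search_frame("wrist",t)[:1]:
        w=C[1]@np.array(d["point"])+C[2]; print(t,d["confidence"],w.round(3),proj(C,w).round(0))
cv2.imwrite("pics/v9.png",cv2.resize(im[:,:,::-1],(800,600),interpolation=cv2.INTER_CUBIC))
snap("scene","s5.png")
for d in models.search_frame("scene","clamp_grip")[:1]:
    Cs=cam("scene");print("sc",d["confidence"],Cs[1]@np.array(d["point"])+Cs[2])
```

```text
[0.55874086 0.14965055 0.31783078]
rear_jaw 0.8 [0.621 0.025 0.097] [[352. 268.]]
tube_center 0.87 [0.598 0.092 0.09 ] [[325. 212.]]
clamp_grip 0.7 [0.603 0.002 0.143] [[344. 313.]]
sc 0.83 [0.58910343 0.00672157 0.17689861]
```

View pics/v9.png

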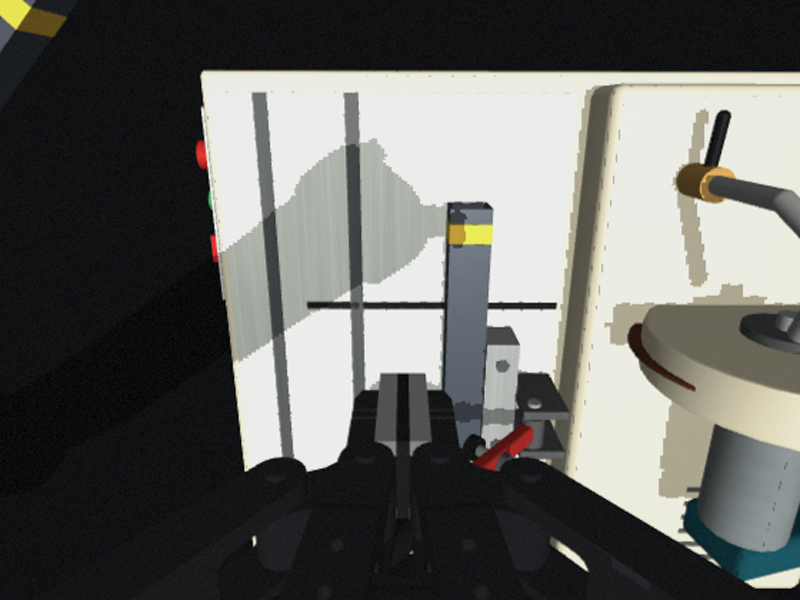

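Run:
```python
from h import *
o=np.array([.5384,.0398]);y=np.radians(-7.0);ux=np.array([np.cos(y),np.sin(y)]);uy=np.array([-np.sin(y),np.cos(y)])
W=lambda x,yy,z:[*(o+ux*x+uy*yy),z]
d=np.load("w0.npz");C=(d["K"],d["R"],d["o"])
print("target tip,end", (np.array([[100,402],[350,390]])/5+[240,160]))
for a in np.arange(.6,1.06,.05):
    f=lambda l:W(.105-l*np.cos(a),-.035,.112+l*np.sin(a))
    print(round(a,2),proj(C,[f(.164),f(.098)]).round(1).tolist(),proj(cam("top"),[f(.131)]).round(1))
for a in np.arange(0,.96,.1): print(a,np.round(W(.105-.131*np.cos(a)-.010*np.sin(a),-.035,.112+.131*np.sin(a)+.010*np.cos(a)),4))
```

```text
target tip,end [[260.  240.4]
 [310.  238. ]]
0.6 [[245.6, 221.7], [291.9, 228.6]] [[286.6 183.4]]
0.65 [[249.3, 226.0], [294.3, 231.0]] [[286.8 181.9]]
0.7 [[253.4, 230.4], [296.8, 233.3]] [[287.  180.4]]
0.75 [[258.0, 234.9], [299.6, 235.8]] [[287.2 178.8]]
0.8 [[263.0, 239.6], [302.4, 238.2]] [[287.4 177.1]]
0.85 [[268.4, 244.4], [305.5, 240.7]] [[287.6 175.3]]
0.9 [[274.2, 249.3], [308.7, 243.2]] [[287.8 173.5]]
0.95 [[280.3, 254.3], [312.1, 245.8]] [[288.  171.6]]
1.0 [[286.8, 259.3], [315.6, 248.3]] [[288.3 169.7]]
1.05 [[293.7, 264.3], [319.2, 250.8]] [[288.5 167.8]]
0.0 [0.5083 0.0082 0.122 ]
0.1 [0.508  0.0083 0.135 ]
0.2 [0.5089 0.0082 0.1478]
0.30000000000000004 [0.5112 0.0079 0.1603]
0.4 [0.5147 0.0074 0.1722]
0.5 [0.5195 0.0069 0.1836]
0.6000000000000001 [0.5254 0.0061 0.1942]
0.7000000000000001 [0.5325 0.0053 0.204 ]
0.8 [0.5406 0.0043 0.2129]
0.9 [0.5498 0.0031 0.2208]
```

Call:
step_arm(targets=[[[0,-0.04,0,0,0,0],[-0.01,-0.09,0,0,0,0],[-0.02,-0.13,-0.01,0,0,0],[-0.02,-0.145,-0.03,0,0,0],[-0.02,-0.145,-0.06,0,0,0],[-0.02,-0.145,-0.065,0,0,0],[-0.02,-0.145,-0.07,0,0,0],[-0.02,-0.145,-0.07,0,0,0]]])

```text
time_s: 24.2
position: [0.5399, 0.006, 0.2494]
tcp_rot: [[0.992, -0.124, 0.001], [-0.124, -0.992, 0.0], [0.001, -0.0, -1.0]]
contact_force: [-0.1, 0.2, 0.4]
gripper_width: -0.0001
```

Call:
step_arm(targets=[[[0,0,-0.007,0,0,0],[-0.001,0,-0.014,0,0,0],[-0.003,0,-0.021,0,0,0],[-0.005,0.001,-0.028,0,0,0],[-0.008,0.001,-0.035,0,0,0],[-0.011,0.001,-0.042,0,0,0],[-0.014,0.002,-0.05,0,0,0]]])

```text
time_s: 25.08
position: [0.5252, 0.0074, 0.1983]
tcp_rot: [[0.992, -0.124, -0.0], [-0.124, -0.992, -0.0], [-0.0, 0.0, -1.0]]
contact_force: [-0.4, 0.6, 3.4]
gripper_width: 0.0
```

Call:
step_arm(targets=[[[-0.003,0,-0.007,0,0,0],[-0.006,0,-0.014,0,0,0],[-0.009,0,-0.021,0,0,0],[-0.011,0.001,-0.028,0,0,0],[-0.013,0.001,-0.035,0,0,0],[-0.015,0.001,-0.042,0,0,0],[-0.016,0.001,-0.049,0,0,0],[-0.016,0.001,-0.056,0,0,0],[-0.016,0.001,-0.06,0,0,0],[-0.016,0.001,-0.06,0,0,0]]])

```text
time_s: 26.32
position: [0.5096, 0.0085, 0.1384]
tcp_rot: [[0.992, -0.124, -0.0], [-0.124, -0.992, 0.0], [-0.0, -0.0, -1.0]]
contact_force: [-0.4, -0.3, 0.1]
gripper_width: -0.0001
```

Call:
step_arm(targets=[[[0,0,-0.003,0,0,0],[0,0,-0.006,0,0,0],[0,0,-0.009,0,0,0],[0,0,-0.009,0,0,0]]])

```text
time_s: 26.82
position: [0.5096, 0.0086, 0.1296]
tcp_rot: [[0.992, -0.124, 0.0], [-0.124, -0.992, 0.0], [0.0, -0.0, -1.0]]
contact_force: [-1.0, 0.2, 1.0]
gripper_width: -0.0001
```

Run:
```python
from h import *
print(r.get_state()["contact_force"])
Cs,sc=snap("scene","s6.png");Ct,t=snap("top","t6.png")
b=cv2.resize(sc[190:290,160:290],(650,500),interpolation=cv2.INTER_CUBIC)
cv2.imwrite("pics/v10.png",b[:,:,::-1])
for d in models.search_frame("scene","clamp_grip")[:1]: print(d["confidence"],Cs[1]@np.array(d["point"])+Cs[2])
```

```text
[-0.97541973  0.21374473  0.95411931]
0.89 [0.57532345 0.00298283 0.11987928]
```

View pics/v10.png

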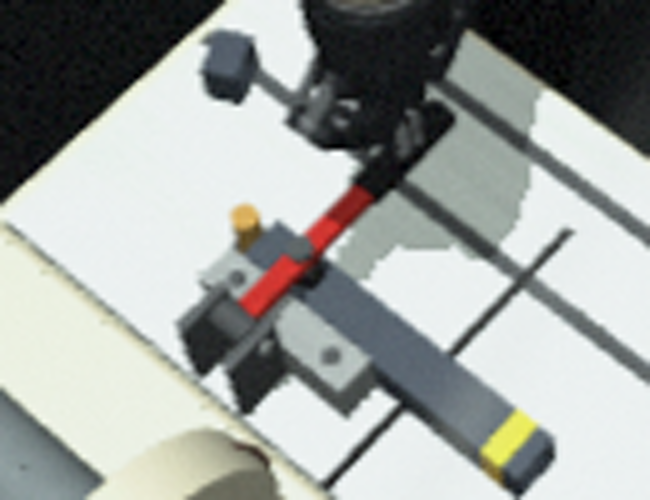

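The lever is nearly level under the fingers, the foot just over the tube near (310,275), with the tube flush on the jaw and the plain end by the post (245,225). I'll continue slowly.

Call:
step_arm(targets=[[[0,0,-0.002,0,0,0],[0,0,-0.004,0,0,0],[0,0,-0.006,0,0,0],[0,0,-0.006,0,0,0]]])

```text
time_s: 27.48
position: [0.5094, 0.0085, 0.1236]
tcp_rot: [[0.992, -0.124, -0.0], [-0.124, -0.992, 0.0], [-0.0, -0.0, -1.0]]
contact_force: [-0.2, -0.0, -0.1]
gripper_width: 0.0001
```

Call:
step_arm(targets=[[[0,0,-0.001,0,0,0],[0,0,-0.002,0,0,0],[0,0,-0.002,0,0,0]]])

```text
time_s: 27.85
position: [0.5095, 0.0086, 0.1219]
tcp_rot: [[0.992, -0.124, -0.0], [-0.124, -0.992, -0.0], [-0.0, 0.0, -1.0]]
contact_force: [-0.6, -0.8, 2.0]
gripper_width: -0.0
```

Call:
step_arm(targets=[[[0,0,-0.001,0,0,0],[0,0,-0.002,0,0,0],[0,0,-0.002,0,0,0]]])

```text
time_s: 28.22
position: [0.5096, 0.0086, 0.1214]
tcp_rot: [[0.992, -0.124, 0.0], [-0.124, -0.992, -0.001], [0.0, 0.001, -1.0]]
contact_force: [-5.2, -0.1, 14.7]
gripper_width: 0.0001
```

Call:
step_arm(targets=[[[0,0,-0.001,0,0,0],[0,0,-0.002,0,0,0],[0,0,-0.002,0,0,0]]])

```text
time_s: 28.6
position: [0.5096, 0.0086, 0.121]
tcp_rot: [[0.992, -0.124, 0.0], [-0.124, -0.992, -0.002], [0.0, 0.002, -1.0]]
contact_force: [-10.7, -1.6, 26.8]
gripper_width: -0.0002
```

Call:
step_arm(targets=[[[0,0,0.003,0,0,0],[0,0,0.01,0,0,0],[0,0,0.04,0,0,0],[0,0.01,0.09,0,0,0],[0,0.04,0.14,0,0,0],[0.01,0.08,0.17,0,0,0],[0.02,0.12,0.18,0,0,0],[0.02,0.14,0.18,0,0,0],[0.02,0.14,0.18,0,0,0],[0.02,0.14,0.18,0,0,0]]])

```text
time_s: 29.85
position: [0.5296, 0.1471, 0.2973]
tcp_rot: [[0.992, -0.126, -0.001], [-0.126, -0.992, -0.001], [-0.001, 0.001, -1.0]]
contact_force: [-0.6, 0.6, 0.0]
gripper_width: -0.0003
```

Run:
```python
from h import *
s=r.get_state();print(s["position"],s["contact_force"],s["time_s"])
C,im=snap("wrist","w7.png");np.savez("w7",K=C[0],R=C[1],o=C[2])
Cs,sc=snap("scene","s7.png");Ct,t=snap("top","t7.png")
g=cv2.cvtColor(im,cv2.COLOR_RGB2GRAY)
b=cv2.resize(sc[190:290,170:280],(440,400),interpolation=cv2.INTER_CUBIC);a=cv2.resize(im[100:400,180:450],(360,400),interpolation=cv2.INTER_CUBIC)
cv2.imwrite("pics/v11.png",np.hstack([b,a])[:,:,::-1])
o=np.array([.5384,.0398]);y=np.radians(-7.0);ux=np.array([np.cos(y),np.sin(y)]);uy=np.array([-np.sin(y),np.cos(y)])
W=lambda x,yy,z:[*(o+ux*x+uy*yy),z]
for a in(-.03,0,.05,.1): print(a,(proj(Cs,[W(.105-l*np.cos(a),-.035,.112+l*np.sin(a)) for l in(.098,.164)])-[170,190])*4)
```

```text
[0.52958693 0.14714643 0.29732504] [-0.57637421  0.62660729  0.01966869] 29.85
-0.03 [[246.76847251 158.88661243]
 [311.65250054  95.84859329]]
0 [[246.4230989  156.76767605]
 [311.30507654  92.16291765]]
0.05 [[245.64707363 153.41392374]
 [310.40333838  86.28183373]]
0.1 [[244.61984563 150.29108463]
 [309.09391525  80.74375645]]
```

View pics/v11.png

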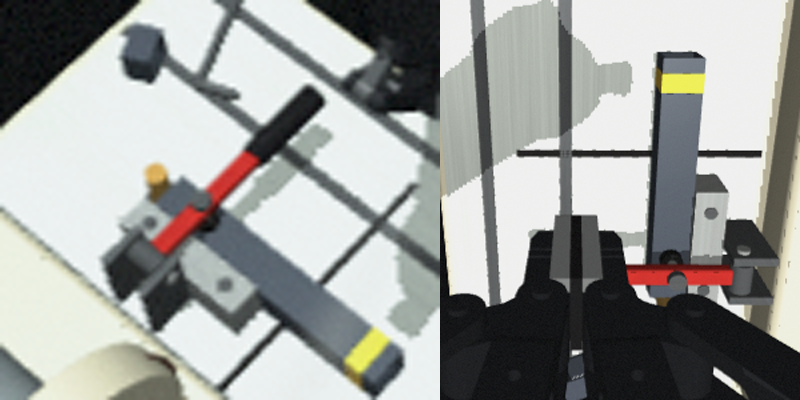

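The scene crop shows the lever level with its foot on the tube at (205,220), the plain end at the post (160,190), and slice and hex key in place. The wrist crop shows the tube side against the jaw at (693,230). One numeric check, then hand in.

Run:
```python
from h import *
d=np.load("w7.npz");C=(d["K"],d["R"],d["o"]);im=cv2.imread("pics/w7.png")
g=cv2.cvtColor(im,cv2.COLOR_BGR2GRAY).astype(float)
def edge(rows,c0,c1,sgn):
    out=[]
    for v in rows:
        q=np.diff(cv2.GaussianBlur(g[v:v+1],(5,1),0)[0,c0:c1])*sgn;k=q.argmax()
        if q[k]>8 and 0<k<len(q)-1:
            a,b,c=q[k-1:k+2]; out.append((c0+k+.5+.5*(a-c)/(a-2*b+c),v))
    return np.array(out)
def fit(p,z,n):
    w=ray(C,p,z)
    for _ in range(3):
        k=np.polyfit(w[:,1],w[:,0],1);e=w[:,0]-np.polyval(k,w[:,1]);w=w[abs(e)<max(2*e.std(),3e-4)]
    print(n,len(w),"yaw",-np.degrees(np.arctan(k[0])),np.polyval(k,[.058,-.03]),e.std())
fit(edge([*range(172,270)],328,352,-1),.09,"tube left")
fit(edge([*range(172,228)],370,388,1),.09,"tube right")
fit(edge([*range(248,285)],364,382,1),.096,"jaw left")
s=r.get_state();print(s["contact_force"],s["time_s"]);print(r.finish_job())
```

```text
tube left 92 yaw -7.3667156663414675 [0.57482008 0.56344286] 0.00012342162684537148
tube right 50 yaw -7.366217709088848 [0.61018384 0.59880739] 8.791265195235124e-05
jaw left 37 yaw -7.347270656452381 [0.61045056 0.5991037 ] 0.000127405164879318
[-0.50938412 -0.73180331  1.13544066] 30.0
the job is handed in; nothing more can be done
None
```

I've set the tube up in the cutter as asked and handed the job in at about 30 s of the 72 s allowed. The hand-in gives no verdict.

**What I did:**
- I gripped the deck tube, slid it askew until its plain end met the post, and swung it about the post into line with the jaw.
- I pressed it home with about 13 N in total towards the jaw and 8 N towards the post. Those figures include deck friction.
- After letting go, I pressed again with shut fingers at about 10 N and 5 N.
- I then lowered the red lever until its foot bore on the tube, and backed the arm away.

**Last checks:**
- **Flush with the jaw:** tube and jaw yaw differ by about 0.02°, and the gap between their edges measures about 0.3 mm, which is within the camera's accuracy.
- **Post and lever:** in the pictures the plain end is at the post, the lever is level and its foot is on the tube.
- **Bystanders:** the slice and hex key are where they were. I did not check the things lying on the table again.
- **Arm:** it was touching nothing at hand-in.

**Worth knowing:**
- The last push on the lever grip rose to about 27 N, well above the 2 N needed to move it, though the tube stayed in place.
- A vision check before the second press put the jaw about 0.3° off the tube; the final check did not repeat that.
- The post contact at the end is judged from the pictures and the press forces, not measured directly.

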